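# Complete the hen and duck egg boxes and shut them

### The job

Finish the two open egg boxes on the bakery counter: take the four loose eggs out of the wooden rack and stand each one upright in an empty cup of the box that holds its own kind - brown hen's eggs with the brown ones, pale blue duck's eggs with the blue ones - then shut both lids fully. Lower the eggs gently into their cups, never drop or tip one over, and leave the sugar shaker and the price card where they stand.

Things in the scene. Friction and masses are not known exactly. Their poses are not given: they have to be found in the camera images.
- hen_egg_0: loose brown hen's egg, 43 mm thick, 52 mm tall, standing on its pointed end in the wooden rack (board top 24 mm above the counter, cup floors 6 mm, eggs 72 mm apart). Origin: centre of its small flat underside (the pointed tip); z up to its blunt top. Widest 28 mm above the origin: grip it there. 60 g. Round: its yaw means nothing.
- hen_egg_1: loose brown hen's egg, 43 mm thick, 52 mm tall, standing on its pointed end in the wooden rack (board top 24 mm above the counter, cup floors 6 mm, eggs 72 mm apart). Origin: centre of its small flat underside (the pointed tip); z up to its blunt top. Widest 28 mm above the origin: grip it there. 60 g. Round: its yaw means nothing.
- duck_egg_0: loose pale blue duck's egg, 46 mm thick, 56 mm tall, standing on its pointed end in the wooden rack (board top 24 mm above the counter, cup floors 6 mm, eggs 72 mm apart). Origin: centre of its small flat underside (the pointed tip); z up to its blunt top. Widest 30 mm above the origin: grip it there. 72 g. Round: its yaw means nothing.
- duck_egg_1: loose pale blue duck's egg, 46 mm thick, 56 mm tall, standing on its pointed end in the wooden rack (board top 24 mm above the counter, cup floors 6 mm, eggs 72 mm apart). Origin: centre of its small flat underside (the pointed tip); z up to its blunt top. Widest 30 mm above the origin: grip it there. 72 g. Round: its yaw means nothing.
- hen_box: open grey pulp egg box, 124 x 124 mm, rim 28 mm high, fixed. Origin: centre of its underside; z up, +x to its hinged back. Back cups (x 29, y +-29 mm) hold fixed brown eggs, tops 64 mm high; front cups (x -29, y +-29) are empty: 22 mm wide at the floor, which is 12 mm high (egg origins rest there), about 50 at the rim. Fingers have most room along the box's diagonals.
- duck_box: open grey pulp egg box, 124 x 124 mm, rim 28 mm high, fixed. Origin: centre of its underside; z up, +x to its hinged back. Back cups (x 29, y +-29 mm) hold fixed pale blue eggs, tops 68 mm high; front cups (x -29, y +-29) are empty: 22 mm wide at the floor, which is 12 mm high (egg origins rest there), about 50 at the rim. Fingers have most room along the box's diagonals.
- hen_lid (a joint): lid of the box of brown eggs, angle in rad: 0 shut, 1.8-2.1 (leaning back) at the start, stop 2.15. Axis along box y at box x 62, height 28 mm. Cap 124 x 124 x 48 mm, 35 g; shut, its top is 76 mm high. At angle a its top's free edge is at box x = 62 - 114 cos a + 48 sin a, height 28 + 114 sin a + 48 cos a. Stays where left, needs under 1 N; push it from behind, then press it down.
- duck_lid (a joint): lid of the box of pale blue eggs, angle in rad: 0 shut, 1.8-2.1 (leaning back) at the start, stop 2.15. Axis along box y at box x 62, height 28 mm. Cap 124 x 124 x 48 mm, 35 g; shut, its top is 76 mm high. At angle a its top's free edge is at box x = 62 - 114 cos a + 48 sin a, height 28 + 114 sin a + 48 cos a. Stays where left, needs under 1 N; push it from behind, then press it down.
- sugar_shaker: bystander: glass sugar shaker with a metal top, 44 mm thick, 90 mm tall, loose. Origin: centre of its underside. Not to be moved.
- price_card: bystander: cream card on edge in a small wooden block, 28 x 100 x 66 mm, loose. Origin: centre of its underside. Not to be moved.

How it is judged:
By the outcome, as a careful person would: the job done as asked, in the order asked, and still so for the second after the job is handed in, with the robot touching nothing.
It also fails if it takes over 138 s, if anything falls off the work surface, if the arm or the gripper's body presses on something with over 40 N, if the wrist force passes 120 N, or if a joint passes its speed limit or range.

### The arm

A 6-joint arm with a two-finger parallel gripper is mounted at the origin on the work surface; the furniture and walls round the work are solid. World frame = base frame: x ahead of the robot, y to its left, z up, the work surface at z = 0. Lengths are in m, angles in degrees, forces in N, time in s.
With the tool pointing down it reaches from about 0.325 to 0.775 m from the base axis. Payload 5.5 kg.
Tool frame: the origin (TCP) lies between the finger pads; the fingertips stand 25 mm ahead of it and the grasp point (between the pads) lies 6 mm ahead of it; z points along the fingers, y is the line along which they close (so a half turn about z gives the same grasp; the last joint's range is limited). The gripper opens to 88 mm and grips with 3 to 60 N. Pads are 20 mm wide; open, the fingers measure 115 mm over their backs; the gripper's body (75 mm by 178 mm) begins 61 mm behind the grasp point.
Start: joints at [-80.197, 5.22, 70.514, -0, 104.267, -3.249], TCP at [0.135, -0.585, 0.248] pointing down, gripper open.
Joint ranges: [-164.24, 164.24], [-49.07, 125.15], [9.68, 141.18], [-86.29, 266.29], [3.28, 154.24], [-151.56, 151.56]. Speed limits (degrees/s): [147.25, 147.25, 172.46, 180, 180, 180].

### API

Orientations are given as a 3x3 rotation matrix whose columns are the frame's x, y, z axes.
In Python, from workcell import env gives the robot as it stands.
- The arm moves only by the shell command python3 jog.py FILE [FORCE], which reads ROWS from the file FILE. ROWS is a JSON object whose key "deltas" holds a list of rows, 1 to 12 of them, each of 5 numbers: the finger opening in m, then dx, dy, dz in mm, then a turn about the tool's z in units of 5 degrees; each row is the pose to reach, as a shift and turn from the pose commanded when the command began, along the tool's axes at that moment; what a row does not reach only later rows make up. A row lasts 1/8 s, in which the tool goes at most 0.0625 m and 10.7 degrees, less where a joint would pass 70% of its speed; a pose out of reach is approached as far as the arm can. The fingers move at their own pace and stop on an object; FORCE is the grip in N (left out, the last holds). Time passes only in rows, so rows that do not move let the fingers close. It prints the time, the measured TCP pose, the force, the opening and the grip force at its end. Input that does not fit is refused with a message, and nothing moves.
- env.get_state(): the state, without advancing time (a new reading comes with each control period).
- env.camera(name): name is "scene" or "top"; returns the picture (400x640x3 uint8, blue, green, red); there is no depth.
- env.calibration(name): a dict with "fx", "fy", "cx", "cy" (pixels), "world_to_cam" (4x4, takes a point from world to camera coordinates). Camera axes: x right, y down, z forward; pixel columns grow to the right and rows downward; lengths in m; the calibration is good to about 2 mm. A picture is of the moment at which its call begins. calibration takes no time and is no camera call.
- env.finish_job(): hands the job in; it is judged then, once.
The state is a dict: "clock": time; "joint_pos": joint angles; "joint_velocities": joint speeds; "joint_torque": joint torques, N m; "tcp_pos": TCP position; "ee_rot": TCP orientation; "force": force on the tool from outside, world axes, zero at the start; "moment": the same for the moment, N m; "grip_width": finger opening in m; "grip_force": force on a finger pad.
Only numpy, scipy, OpenCV 4.12 (cv2) and the standard library are available. Lean on these libraries where they do the work, as an engineer would, in place of code of your own. Each camera call takes 0.05 s, during which the arm holds its last target. There are 200 camera calls.

## Working session

There is one attempt and no reset: what is moved stays moved. The work goes in short steps, Python scripts to look and compute and a shell command to move; the robot and the scene stay as the last step left them, time stands still between calls to the robot, and variables do not carry over. Pictures are saved under pics/ and viewed, at most 14 in all, crops included, and the job is handed in when it is done.

```bash
ls; mkdir -p pics; python3 - <<'E'
from workcell import env
import cv2
for n in ("scene","top"):
    cv2.imwrite(f"pics/{n}0.png",env.camera(n)); c=env.calibration(n); print(n,{k:(v if not hasattr(v,'tolist') else v.tolist()) for k,v in c.items()})
s=env.get_state(); print(s['clock'],s['tcp_pos'],s['ee_rot'],s['grip_width'])
E
```

```text
jog.py
pics
workcell.py
scene {'fx': 385.90732990125326, 'fy': 385.90732990125326, 'cx': 322.5223466070174, 'cy': 208.76235791661506, 'world_to_cam': [[-0.7943712512309385, -0.6072304022582218, 0.0156701560653116, 0.47897304832996096], [-0.4353594917252364, 0.5511627854189294, -0.711815774575129, 0.304159081372345], [0.42359937226409683, -0.572268138675014, -0.7021913907724147, 0.7216964996736672], [0.0, 0.0, 0.0, 1.0]]}
top {'fx': 455.73341187263014, 'fy': 455.73341187263014, 'cx': 320.8566133584969, 'cy': 198.0867215762281, 'world_to_cam': [[-0.006857384517849251, -0.9999764614567612, -0.0002298042402438959, -0.0014049013482411187], [-0.9974743600903563, 0.006856472809431073, -0.07069575477316833, 0.5808901027865913], [0.07069566634461254, -0.0002555641367758562, -0.9974978984674923, 1.1899815021053388], [0.0, 0.0, 0.0, 1.0]]}
0.1 [ 0.13545082 -0.58429013  0.24663579] [[ 9.74171474e-01  2.25809317e-01 -3.01577948e-04]
 [ 2.25809501e-01 -9.74170004e-01  1.69509120e-03]
 [ 8.89791973e-05 -1.71940866e-03 -9.99998518e-01]] 0.08771265032403847
```

View pics/scene0.png

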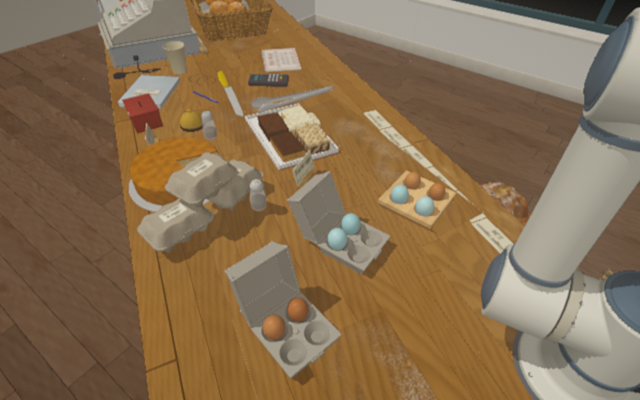

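View pics/top0.png

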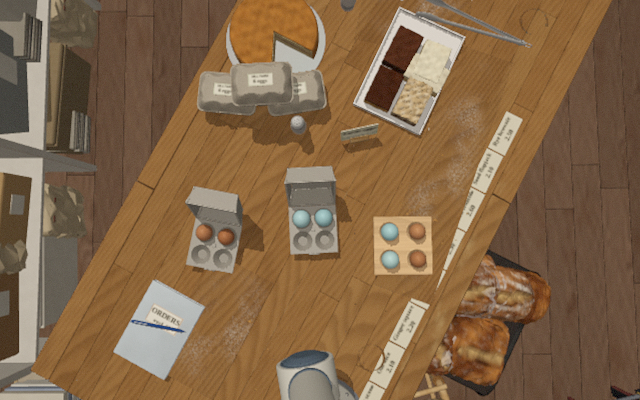

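The top view shows the hen box near (213,243), the duck box near (315,228) and the rack near (403,245). The shaker is near (298,124) and the card near (360,133). Next I'll enlarge the working area.

```bash
python3 - <<'E'
import cv2
t=cv2.imread("pics/top0.png"); 
cv2.imwrite("pics/c1.png",cv2.resize(t[155:285,180:345],None,fx=4.5,fy=4.5,interpolation=cv2.INTER_CUBIC))
cv2.imwrite("pics/c2.png",cv2.resize(t[105:285,280:440],None,fx=3.3,fy=3.3,interpolation=cv2.INTER_CUBIC))
E
```

```text
(no output)
```

View pics/c1.png

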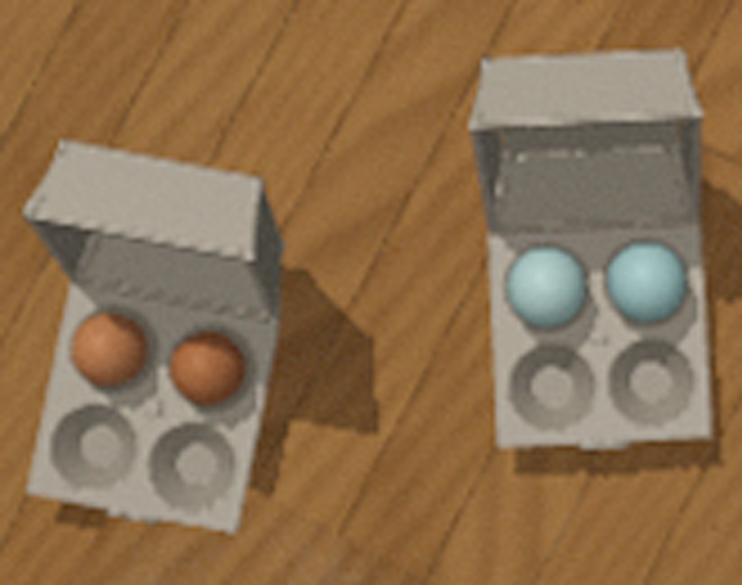

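View pics/c2.png

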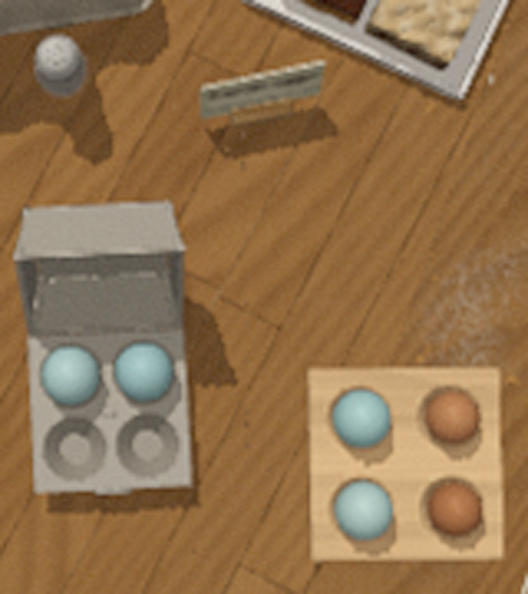

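```bash
cat > h.py <<'E'
from workcell import env
import numpy as np
from scipy.optimize import least_squares
C=env.calibration("top")
W=np.array(C["world_to_cam"])
def proj(P):
    q=np.atleast_2d(P)@W[:3,:3].T+W[:3,3]
    return np.c_[C["fx"]*q[:,0]/q[:,2]+C["cx"],C["fy"]*q[:,1]/q[:,2]+C["cy"]]
def unproj(uv,z):
    uv=np.atleast_2d(uv); d=np.c_[(uv[:,0]-C["cx"])/C["fx"],(uv[:,1]-C["cy"])/C["fy"],np.ones(len(uv))]@W[:3,:3]
    o=-W[:3,:3].T@W[:3,3]; return o+d*((z-o[2])/d[:,2])[:,None]
def crop(p,o,s): return (np.array(p,float)+.5)/s-.5+np.array(o)
def R(a): return np.array([[np.cos(a),-np.sin(a)],[np.sin(a),np.cos(a)]])
E
python3 - <<'E'
from h import *
o=(180,155)
data={'hen':([(28,492),(238,531),(100,445),(196,464),(109,349),(207,367)],.040,[(25,212),(258,262)],[(62,143),(262,180)]),
'duck':([(498,446),(711,437),(553,388),(651,382),(546,286),(647,282)],.042,[(472,130),(699,119)],[(484,62),(682,50)])}
for n,(p,ze,rim,top) in data.items():
    uv=crop(p,o,4.5)
    L=np.array([(-.062,.062,.028),(-.062,-.062,.028),(-.029,.029,.012),(-.029,-.029,.012),(.029,.029,ze),(.029,-.029,ze)])
    f=lambda v:(proj(np.c_[L[:,:2]@R(v[2]).T+v[:2],L[:,2]])-uv).ravel()
    r=least_squares(f,[.5,0,0]); v=r.x; print(n,v[:2].round(4),np.degrees(v[2]).round(2),'res',r.fun.reshape(-1,2).round(1).tolist())
    for c in L[2:4]: print('  cup',(R(v[2])@c[:2]+v[:2]).round(4))
    tm=crop(np.mean(top,0),o,4.5)
    g=lambda a:(proj(np.r_[R(v[2])@[.062-.114*np.cos(a[0])+.048*np.sin(a[0]),0]+v[:2],.028+.114*np.sin(a[0])+.048*np.cos(a[0])])[0]-tm)
    q=least_squares(g,[2.]); print('  lid',q.x,q.fun)
    a=q.x[0]; print('  free edge',(R(v[2])@[.062-.114*np.cos(a)+.048*np.sin(a),0]+v[:2]),.028+.114*np.sin(a)+.048*np.cos(a))
o=(280,105)
d=unproj(crop([(361,417),(363,510)],o,3.3),.036);h=unproj(crop([(452,416),(454,508)],o,3.3),.034);b=unproj(crop([(307,368),(500,368),(502,556),(312,558)],o,3.3),.024)
print('d',d.round(4),'h',h.round(4),'\n',b.round(4), b.mean(0), np.r_[d,h].mean(0), np.linalg.norm(d[0]-d[1]),np.linalg.norm(d[0]-h[0]),np.linalg.norm(h[0]-h[1]))
print('shaker',unproj(crop([58,62],o,3.3),.085),'card',unproj(crop([(202,95),(325,70),(328,88),(203,117)],o,3.3),.066).round(3))
E
```

```text
hen [0.4591 0.2767] -10.79 res [[-0.2, 0.2], [-0.3, 0.1], [0.3, 0.1], [0.4, -0.2], [-0.1, -0.1], [-0.0, -0.1]]
  cup [0.4361 0.3106]
  cup [0.4252 0.2536]
  lid [1.826956] [-0.4263257  -0.17482364]
  free edge [0.59403321 0.25097446] 0.1261185583655764
duck [0.499  0.0163] 2.27 res [[-0.1, 0.1], [-0.1, -0.1], [0.0, -0.3], [0.0, -0.0], [0.1, 0.2], [-0.0, 0.1]]
  cup [0.4688 0.0441]
  cup [ 0.4711 -0.0138]
  lid [1.99244974] [ 0.23978069 -0.0049963 ]
  free edge [0.6512855  0.02234209] 0.11237019770117997
d [[ 0.4924 -0.1827  0.036 ]
 [ 0.4194 -0.183   0.036 ]] h [[ 0.4927 -0.2551  0.034 ]
 [ 0.4204 -0.2551  0.034 ]] 
 [[ 0.5318 -0.1419  0.024 ]
 [ 0.5308 -0.2964  0.024 ]
 [ 0.3817 -0.2944  0.024 ]
 [ 0.3811 -0.1437  0.024 ]] [ 0.45633531 -0.21910242  0.024     ] [ 0.45623317 -0.21894971  0.035     ] 0.07301651313504309 0.07239934046047997 0.07235910274395231
shaker [[0.76709157 0.05343091 0.085     ]] card [[ 0.745 -0.058  0.066]
 [ 0.764 -0.155  0.066]
 [ 0.75  -0.157  0.066]
 [ 0.727 -0.059  0.066]]
```

```bash
cat > go.py <<'E'
# usage: go.py x y z yangle -> tool-frame shift and turn to that TCP pose
import sys
from h import *
s=env.get_state(); x,y,z,a=map(float,sys.argv[1:5])
Rm=np.array(s['ee_rot']); d=Rm.T@(np.array([x,y,z])-s['tcp_pos'])
cur=np.degrees(np.arctan2(Rm[1,1],Rm[0,1])); t=-((a-cur+90)%180-90)
print('shift',d.round(4),'turn',t.round(1),'clock',s['clock'],'tilt',Rm[:,2].round(4),'w',s['grip_width'])
E
python3 go.py .4922 -.183 .14 -45
```

```text
shift [ 0.4381 -0.3102  0.1072] turn -31.9 clock 0.1 tilt [-3.0e-04  1.7e-03 -1.0e+00] w 0.08771265032403847
```
Path straight line from (0.135,-.585) to (.49,-.18): 0.54 m, 9+ rows. Reach: inner 0.325 radius: start r=.6; line's midpoint (.31,-.38) r=.49 fine. Keep z descent to .14 (tips .115) fine.

The manual's scale: shifts go in mm and turns go in units of 5 degrees. Converting my numbers, -0.14 m is -140, 0.4381 m is 438.1, -31.9 degrees is -6.38.

```bash
echo '{"deltas":[[0.065, 50, -35, 12, -1], [0.065, 100, -70, 24, -2], [0.065, 150, -105, 36, -3.2], [0.065, 200, -140, 50, -4.4], [0.065, 250, -175, 60, -5.6], [0.065, 300, -210, 73, -6.38], [0.065, 350, -245, 85, -6.38], [0.065, 400, -280, 97, -6.38], [0.065, 430, -305, 105, -6.38], [0.065, 438.1, -310.2, 107.2, -6.38], [0.065, 438.1, -310.2, 107.2, -6.38]]}' > m.json && python3 jog.py m.json 10; python3 go.py .4922 -.183 .14 -45;python3 go.py .4922 -.183 .051 -45
```

```text
clock: 1.48
tcp_pos: [0.4921, -0.1834, 0.1401]
ee_rot: [[0.707, 0.707, -0.001], [0.707, -0.707, -0.0], [-0.001, -0.001, -1.0]]
force: [-0.6, -1.2, -0.1]
grip_width: 0.0649
grip_force: 0.0
shift [ 0.0004 -0.0002  0.0001] turn 0.0 clock 1.475 tilt [-1.1e-03 -1.0e-04 -1.0e+00] w 0.06487764798257571
shift [ 0.0005 -0.0001  0.0891] turn 0.0 clock 1.475 tilt [-1.1e-03 -1.0e-04 -1.0e+00] w 0.06487764798257571
```

```bash
echo '{"deltas":[[0.065, 0, 0, 30, 0], [0.065, 0, 0, 60, 0], [0.065, 0, 0, 78, 0], [0.065, 0, 0, 87, 0], [0.065, 0, 0, 89, 0], [0.065, 0, 0, 89, 0]]}' > m.json && python3 jog.py m.json; python3 - <<'E'
from workcell import env; import cv2
t=env.camera("scene"); cv2.imwrite("pics/s1.png",cv2.resize(t[130:250,320:520],None,fx=4,fy=4,interpolation=cv2.INTER_CUBIC))
E
```

```text
clock: 2.22
tcp_pos: [0.4927, -0.1838, 0.0524]
ee_rot: [[0.708, 0.706, 0.001], [0.706, -0.708, -0.001], [0.0, 0.001, -1.0]]
force: [0.3, -0.5, 0.8]
grip_width: 0.065
grip_force: 0.0
```

View pics/s1.png

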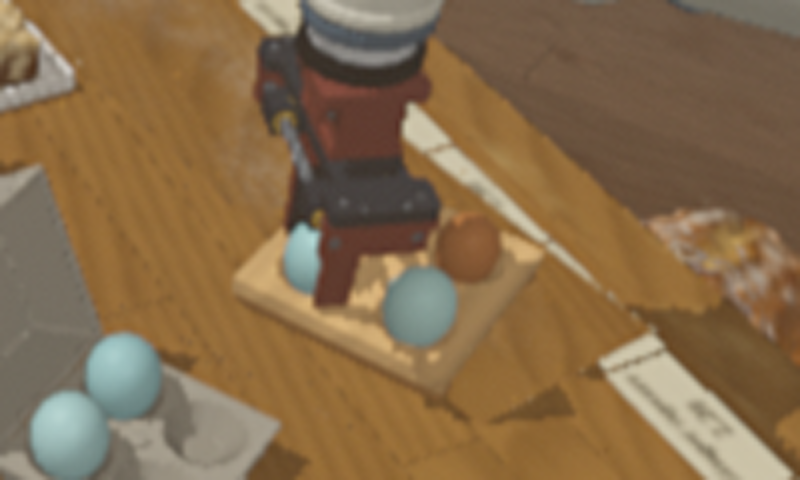

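The fingers straddle the far duck egg, at about (310,260) in the crop, and aren't touching the board. I'll close and lift a little.

Scaled: -0.1 m is -100, -0.05 m is -50.

```bash
echo '{"deltas":[[0.03, 0, 0, 0, 0], [0.03, 0, 0, 0, 0], [0.03, 0, 0, 0, 0], [0.03, 0, 0, 0, 0], [0.03, 0, 0, -10, 0], [0.03, 0, 0, -20, 0], [0.03, 0, 0, -50, 0], [0.03, 0, 0, -100, 0], [0.03, 0, 0, -100, 0], [0.03, 0, 0, -100, 0]]}' > m.json && python3 jog.py m.json 10; python3 go.py .4688 .0441 .1524 -43
```

```text
clock: 3.52
tcp_pos: [0.4922, -0.1834, 0.1514]
ee_rot: [[0.708, 0.706, 0.0], [0.706, -0.708, -0.0], [0.0, 0.0, -1.0]]
force: [0.3, -0.7, -1.3]
grip_width: 0.0449
grip_force: 10.0
shift [ 0.1442 -0.1775 -0.001 ] turn -2.1 clock 3.525 tilt [ 2.e-04 -1.e-04 -1.e+00] w 0.04487097591563572
```

```bash
echo '{"deltas":[[0.03, 15, -18, 0, 0], [0.03, 40, -50, 0, -0.2], [0.03, 70, -86, 0, -0.4], [0.03, 100, -123, 0, -0.4], [0.03, 125, -154, 0, -0.4], [0.03, 138, -170, 0, -0.4], [0.03, 144.2, -177.5, 0, -0.4], [0.03, 144.2, -177.5, 0, -0.4], [0.03, 144.2, -177.5, 0, -0.4]]}' > m.json && python3 jog.py m.json 10; python3 go.py .4688 .0441 .0575 -43
python3 - <<'E'
from workcell import env; import cv2
t=env.camera("scene"); cv2.imwrite("pics/s2.png",cv2.resize(t[130:290,270:470],None,fx=3.5,fy=3.5,interpolation=cv2.INTER_CUBIC))
E
```

```text
clock: 4.65
tcp_pos: [0.4688, 0.0433, 0.151]
ee_rot: [[0.683, 0.73, -0.001], [0.73, -0.683, -0.0], [-0.001, -0.0, -1.0]]
force: [-0.6, 1.2, -0.8]
grip_width: 0.0454
grip_force: 10.0
shift [ 0.0006 -0.0005  0.0935] turn -0.1 clock 4.65 tilt [-8.e-04 -4.e-04 -1.e+00] w 0.04539586204472164
```

View pics/s2.png

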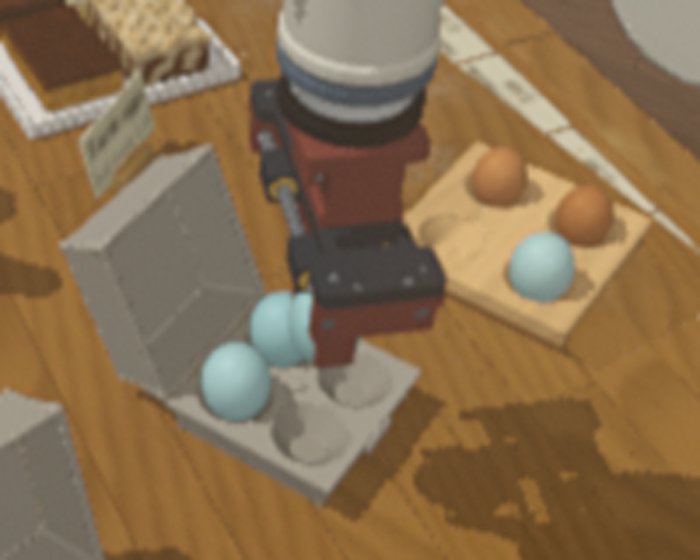

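The egg hangs upright between the pads at about (303,325), above the boxes. I'll lower it to just short of the cup floor.

Scaled: 0.09 m is 90, 0.088 m is 88.

```bash
echo '{"deltas":[[0.03, 0.6, -0.5, 30, 0], [0.03, 0.6, -0.5, 60, 0], [0.03, 0.6, -0.5, 80, 0], [0.03, 0.6, -0.5, 85, 0], [0.03, 0.6, -0.5, 88, 0], [0.03, 0.6, -0.5, 90, 0], [0.03, 0.6, -0.5, 90, 0], [0.03, 0.6, -0.5, 90, 0]]}' > m.json && python3 jog.py m.json 10;  echo '{"deltas":[[0.03, 0, 0, 1, 0], [0.03, 0, 0, 2, 0], [0.03, 0, 0, 2, 0], [0.03, 0, 0, 2, 0]]}' > m.json && python3 jog.py m.json 10; python3 go.py .4688 .0441 .0575 -43
```

```text
clock: 5.7
tcp_pos: [0.4692, 0.0449, 0.062]
ee_rot: [[0.683, 0.731, 0.001], [0.731, -0.683, 0.0], [0.001, 0.001, -1.0]]
force: [0.4, 0.3, 0.4]
grip_width: 0.0446
grip_force: 10.0
clock: 6.2
tcp_pos: [0.4689, 0.0449, 0.0594]
ee_rot: [[0.683, 0.731, -0.0], [0.731, -0.683, -0.0], [-0.0, -0.0, -1.0]]
force: [-0.3, 0.0, -1.0]
grip_width: 0.0447
grip_force: 10.0
shift [-0.0006  0.0005  0.0019] turn -0.1 clock 6.2 tilt [-1.e-04 -0.e+00 -1.e+00] w 0.044714199887527256
```

Scaled: 0.002 m is 2, 0.001 m is 1.

```bash
echo '{"deltas":[[0.03, -0.3, 0.3, 1, 0], [0.03, -0.3, 0.3, 2, 0], [0.03, -0.3, 0.3, 2, 0], [0.03, -0.3, 0.3, 2, 0]]}' > m.json && python3 jog.py m.json 10; echo '{"deltas":[[0.03, 0, 0, 1, 0], [0.03, 0, 0, 1, 0], [0.03, 0, 0, 1, 0]]}' > m.json && python3 jog.py m.json 10
```

```text
clock: 6.7
tcp_pos: [0.4691, 0.0445, 0.0577]
ee_rot: [[0.683, 0.731, 0.0], [0.731, -0.683, 0.0], [0.0, 0.0, -1.0]]
force: [-1.0, 0.3, 2.3]
grip_width: 0.0452
grip_force: 10.0
clock: 7.08
tcp_pos: [0.4692, 0.0447, 0.0576]
ee_rot: [[0.683, 0.731, 0.001], [0.731, -0.683, 0.0], [0.001, 0.0, -1.0]]
force: [-2.9, 0.9, 7.0]
grip_width: 0.0448
grip_force: 10.0
```

Contact is felt at the expected height, so I'll release the egg.

Scaled: -0.06 m is -60, -0.09 m is -90.

```bash
echo '{"deltas":[[0.03, 0, 0, -0.7, 0], [0.047, 0, 0, -0.7, 0], [0.05, 0, 0, -0.7, 0], [0.06, 0, 0, -0.7, 0], [0.06, 0, 0, -0.7, 0], [0.06, 0, 0, -20, 0], [0.06, 0, 0, -60, 0], [0.06, 0, 0, -90, 0], [0.06, 0, 0, -90, 0]]}' > m.json && python3 jog.py m.json 10; python3 - <<'E'
from workcell import env; import cv2
t=env.camera("scene"); cv2.imwrite("pics/s3.png",cv2.resize(t[130:290,270:470],None,fx=3,fy=3,interpolation=cv2.INTER_CUBIC))
E
python3 go.py .4202 -.183 .14 -45
```

```text
clock: 8.2
tcp_pos: [0.4706, 0.0445, 0.1508]
ee_rot: [[0.683, 0.731, 0.007], [0.731, -0.683, 0.0], [0.005, 0.005, -1.0]]
force: [0.2, 0.1, 0.1]
grip_width: 0.0599
grip_force: 0.0
shift [-0.2001  0.1191  0.0082] turn 2.0 clock 8.25 tilt [ 3.6e-03  1.0e-04 -1.0e+00] w 0.05992330573441508
```

View pics/s3.png

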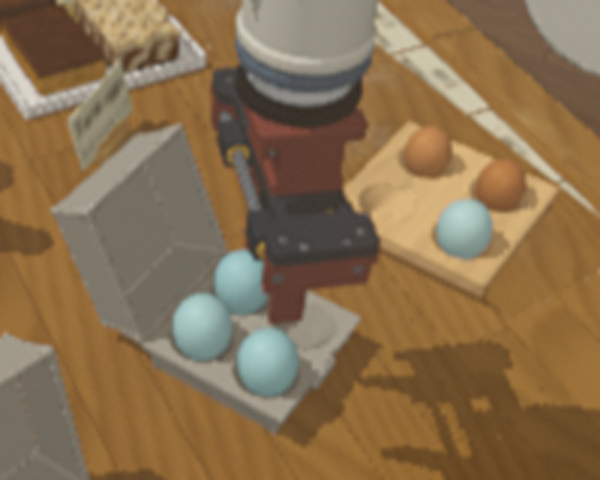

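The egg stands upright in its cup at (267,360). Next is the second duck egg.

Scaled: 0.051 m is 51, -0.2 m is -200, 2 degrees is 0.4.

```bash
echo '{"deltas":[[0.065, -40, 24, 0, 0.1], [0.065, -85, 51, 0, 0.3], [0.065, -130, 78, 0, 0.4], [0.065, -170, 101, 0, 0.4], [0.065, -192, 114, 5, 0.4], [0.065, -200, 119, 8, 0.4], [0.065, -200, 119, 8, 0.4], [0.065, -200, 119, 8, 0.4]]}' > m.json && python3 jog.py m.json 10; python3 go.py .4202 -.183 .051 -45
```

```text
clock: 9.25
tcp_pos: [0.4196, -0.182, 0.1382]
ee_rot: [[0.707, 0.707, -0.0], [0.707, -0.707, 0.001], [0.0, -0.001, -1.0]]
force: [-0.2, -0.8, -0.3]
grip_width: 0.0653
grip_force: 0.0
shift [-0.0003  0.0012  0.0872] turn 0.0 clock 9.25 tilt [-3.e-04  6.e-04 -1.e+00] w 0.06528167856825791
```

```bash
echo '{"deltas":[[0.065, 0, 1, 30, 0], [0.065, 0, 1, 60, 0], [0.065, 0, 1, 78, 0], [0.065, 0, 1, 86, 0], [0.065, 0, 1, 87, 0], [0.065, 0, 1, 87, 0]]}' > m.json && python3 jog.py m.json 10 && python3 go.py .4202 -.183 .051 -45 && echo '{"deltas":[[0.03, 0, 0, 0, 0], [0.03, 0, 0, 0, 0], [0.03, 0, 0, 0, 0], [0.03, 0, 0, 0, 0], [0.03, 0, 0, -10, 0], [0.03, 0, 0, -20, 0], [0.03, 0, 0, -50, 0], [0.03, 0, 0, -100, 0], [0.03, 0, 0, -100, 0], [0.03, 0, 0, -100, 0]]}' > m.json && python3 jog.py m.json 10; python3 go.py .4711 -.0138 .1510 -43
```

```text
clock: 10.0
tcp_pos: [0.4207, -0.1839, 0.0525]
ee_rot: [[0.708, 0.707, 0.002], [0.707, -0.708, -0.001], [0.001, 0.002, -1.0]]
force: [-0.8, -0.0, 0.3]
grip_width: 0.065
grip_force: 0.0
shift [ 0.0003 -0.0009  0.0015] turn -0.0 clock 10.0 tilt [ 1.5e-03 -8.0e-04 -1.0e+00] w 0.065018280046416
clock: 11.25
tcp_pos: [0.42, -0.1836, 0.1514]
ee_rot: [[0.708, 0.707, 0.0], [0.707, -0.708, -0.0], [0.0, 0.0, -1.0]]
force: [-0.5, 0.1, -1.8]
grip_width: 0.0449
grip_force: 10.0
shift [ 0.1561 -0.0841  0.0004] turn -2.0 clock 11.25 tilt [ 2.e-04 -1.e-04 -1.e+00] w 0.04491099246311704
```

```bash
echo '{"deltas":[[0.03, 15, -8, 0, 0], [0.03, 45, -24, 0, -0.2], [0.03, 80, -43, 0, -0.4], [0.03, 115, -62, 0, -0.4], [0.03, 142, -76.5, 0, -0.4], [0.03, 153, -82, 0, -0.4], [0.03, 156.1, -84.1, 0, -0.4], [0.03, 156.1, -84.1, 0, -0.4], [0.03, 156.1, -84.1, 0, -0.4]]}' > m.json && python3 jog.py m.json 10; python3 go.py .4711 -.0138 .0575 -43
```

```text
clock: 12.38
tcp_pos: [0.471, -0.0146, 0.1514]
ee_rot: [[0.684, 0.73, -0.0], [0.73, -0.684, -0.0], [-0.0, 0.0, -1.0]]
force: [0.3, 0.3, -0.7]
grip_width: 0.0449
grip_force: 10.0
shift [ 0.0007 -0.0005  0.0939] turn -0.1 clock 12.375 tilt [-0.e+00 -3.e-04 -1.e+00] w 0.044937633290136746
```

Scaled: 0.0925 m is 92.5, 0.092 m is 92.

```bash
echo '{"deltas":[[0.03, 0.6, -0.5, 30, 0], [0.03, 0.6, -0.5, 60, 0], [0.03, 0.6, -0.5, 80, 0], [0.03, 0.6, -0.5, 86, 0], [0.03, 0.6, -0.5, 89, 0], [0.03, 0.6, -0.5, 91, 0], [0.03, 0.6, -0.5, 92, 0], [0.03, 0.6, -0.5, 92.5, 0], [0.03, 0.6, -0.5, 92.5, 0]]}' > m.json && python3 jog.py m.json 10;  echo '{"deltas":[[0.03, 0, 0, 1, 0], [0.03, 0, 0, 1.5, 0], [0.03, 0, 0, 1.5, 0]]}' > m.json && python3 jog.py m.json 10
```

```text
clock: 13.5
tcp_pos: [0.4713, -0.013, 0.0591]
ee_rot: [[0.683, 0.731, 0.0], [0.731, -0.683, -0.0], [0.0, 0.0, -1.0]]
force: [-1.1, -0.6, -0.9]
grip_width: 0.0447
grip_force: 10.0
clock: 13.88
tcp_pos: [0.4713, -0.013, 0.0578]
ee_rot: [[0.683, 0.731, 0.0], [0.731, -0.683, 0.0], [0.0, 0.0, -1.0]]
force: [-1.5, 0.4, 2.3]
grip_width: 0.0448
grip_force: 10.0
```

```bash
echo '{"deltas":[[0.03, 0, 0, 0.7, 0], [0.03, 0, 0, 0.7, 0], [0.047, 0, 0, 0, 0], [0.05, 0, 0, 0, 0], [0.06, 0, 0, 0, 0], [0.06, 0, 0, 0, 0], [0.06, 0, 0, -20, 0], [0.06, 0, 0, -60, 0], [0.06, 0, 0, -90, 0], [0.06, 0, 0, -90, 0]]}' > m.json && python3 jog.py m.json 10; python3 go.py .4922 -.255 .14 -45
```

```text
clock: 15.12
tcp_pos: [0.4725, -0.0132, 0.1501]
ee_rot: [[0.683, 0.731, 0.005], [0.731, -0.683, -0.001], [0.003, 0.004, -1.0]]
force: [1.2, -0.5, 0.1]
grip_width: 0.0598
grip_force: 0.0
shift [-0.1633  0.1794  0.0104] turn 1.9 clock 15.125 tilt [ 5.2e-03 -5.0e-04 -1.0e+00] w 0.05984979869905635
```

Now hen egg 0.

Scaled: 0.1794 m is 179.4, 0.173 m is 173, 2 degrees is 0.4.

```bash
echo '{"deltas":[[0.065, -30, 33, 0, 0.1], [0.065, -65, 71, 0, 0.3], [0.065, -105, 115, 0, 0.4], [0.065, -138, 152, 0, 0.4], [0.065, -157, 173, 5, 0.4], [0.065, -163.3, 179.4, 10, 0.4], [0.065, -163.3, 179.4, 10, 0.4], [0.065, -163.3, 179.4, 10, 0.4]]}' > m.json && python3 jog.py m.json 10; python3 go.py .4922 -.255 .0505 -45
```

```text
clock: 16.12
tcp_pos: [0.4909, -0.2536, 0.1372]
ee_rot: [[0.707, 0.707, -0.0], [0.707, -0.707, 0.001], [0.0, -0.001, -1.0]]
force: [0.2, -0.1, -0.5]
grip_width: 0.0651
grip_force: 0.0
shift [-0.0001  0.002   0.0867] turn 0.0 clock 16.125 tilt [-3.e-04  6.e-04 -1.e+00] w 0.06512745880295563
```

Scaled: 0.0875 m is 87.5, 0.086 m is 86.

```bash
echo '{"deltas":[[0.065, 0, 1.5, 30, 0], [0.065, 0, 1.5, 60, 0], [0.065, 0, 1.5, 78, 0], [0.065, 0, 1.5, 86, 0], [0.065, 0, 1.5, 87.5, 0], [0.065, 0, 1.5, 87.5, 0]]}' > m.json && python3 jog.py m.json 10 && python3 go.py .4922 -.255 .0505 -45 && echo '{"deltas":[[0.03, 0, 0, 0, 0], [0.03, 0, 0, 0, 0], [0.03, 0, 0, 0, 0], [0.03, 0, 0, 0, 0], [0.03, 0, 0, -10, 0], [0.03, 0, 0, -20, 0], [0.03, 0, 0, -50, 0], [0.03, 0, 0, -100, 0], [0.03, 0, 0, -100, 0], [0.03, 0, 0, -100, 0]]}' > m.json && python3 jog.py m.json 10; python3 go.py .4361 .3106 .151 -55.8
```

```text
clock: 16.88
tcp_pos: [0.4924, -0.2561, 0.051]
ee_rot: [[0.708, 0.707, 0.001], [0.707, -0.708, -0.001], [0.0, 0.002, -1.0]]
force: [-0.3, -0.1, -0.8]
grip_width: 0.0651
grip_force: 0.0
shift [ 0.0007 -0.001   0.0005] turn -0.0 clock 16.875 tilt [ 1.5e-03 -8.0e-04 -1.0e+00] w 0.06506160781733883
clock: 18.12
tcp_pos: [0.4919, -0.2559, 0.15]
ee_rot: [[0.708, 0.707, 0.0], [0.707, -0.708, -0.0], [0.0, 0.0, -1.0]]
force: [0.7, 0.8, -0.4]
grip_width: 0.0422
grip_force: 10.0
shift [ 0.3608 -0.4403 -0.0011] turn 10.8 clock 18.125 tilt [ 3.e-04 -2.e-04 -1.e+00] w 0.042187219708490376
```

Scaled: -0.397 m is -397, -0.39 m is -390, 10.8 degrees is 2.16.

```bash
echo '{"deltas":[[0.03, 10, -12, 0, 0], [0.03, 30, -37, 0, 0.2], [0.03, 60, -73, 0, 0.4], [0.03, 95, -116, 0, 0.8], [0.03, 130, -159, 0, 1.2], [0.03, 165, -201, 0, 1.6], [0.03, 200, -244, 0, 2], [0.03, 235, -287, 0, 2.16], [0.03, 270, -330, 0, 2.16], [0.03, 300, -366, 0, 2.16], [0.03, 320, -390, 0, 2.16], [0.03, 325, -397, 0, 2.16]]}' > m.json && python3 jog.py m.json 10; python3 go.py .4361 .3106 .151 -55.8
```

```text
clock: 19.62
tcp_pos: [0.4397, 0.2563, 0.1484]
ee_rot: [[0.826, 0.564, -0.003], [0.564, -0.826, -0.001], [-0.003, -0.001, -1.0]]
force: [-0.4, -0.8, -0.4]
grip_width: 0.0417
grip_force: 10.0
shift [ 0.0277 -0.0469 -0.0027] turn 0.1 clock 19.625 tilt [-0.0028 -0.001  -1.    ] w 0.04169160049071337
```

```bash
echo '{"deltas":[[0.03, 10, -17, -1, 0], [0.03, 20, -35, -2, 0], [0.03, 26, -44, -2.5, 0], [0.03, 27.7, -46.9, -2.5, 0], [0.03, 27.7, -46.9, -2.5, 0], [0.03, 27.7, -46.9, -2.5, 0]]}' > m.json && python3 jog.py m.json 10; python3 go.py .4361 .3106 .057 -55.8
```

```text
clock: 20.38
tcp_pos: [0.4381, 0.3086, 0.1524]
ee_rot: [[0.828, 0.561, -0.0], [0.561, -0.828, -0.0], [-0.0, 0.0, -1.0]]
force: [-0.4, -0.7, 0.5]
grip_width: 0.0417
grip_force: 10.0
shift [-0.0005 -0.0029  0.0954] turn -0.1 clock 20.375 tilt [-0.e+00 -2.e-04 -1.e+00] w 0.04172317837426994
```

Scaled: 0.092 m is 92, 0.091 m is 91.

```bash
echo '{"deltas":[[0.03, -0.3, -2.5, 30, 0], [0.03, -0.3, -2.5, 60, 0], [0.03, -0.3, -2.5, 80, 0], [0.03, -0.3, -2.5, 87, 0], [0.03, -0.3, -2.5, 90, 0], [0.03, -0.3, -2.5, 91, 0], [0.03, -0.3, -2.5, 92, 0], [0.03, -0.3, -2.5, 92, 0]]}' > m.json && python3 jog.py m.json 10;  python3 go.py .4361 .3106 .057 -55.8
```

```text
clock: 21.38
tcp_pos: [0.4365, 0.3111, 0.0609]
ee_rot: [[0.828, 0.561, 0.001], [0.561, -0.828, 0.0], [0.001, 0.0, -1.0]]
force: [0.8, 0.2, -1.0]
grip_width: 0.0425
grip_force: 10.0
shift [-0.0006  0.0002  0.0039] turn -0.0 clock 21.375 tilt [ 7.e-04  4.e-04 -1.e+00] w 0.042504446050189174
```

```bash
echo '{"deltas":[[0.03, -0.3, 0, 1.2, 0], [0.03, -0.3, 0, 2.4, 0], [0.03, -0.3, 0, 3, 0], [0.03, -0.3, 0, 3, 0]]}' > m.json && python3 jog.py m.json 10;echo '{"deltas":[[0.03, 0, 0, 0.7, 0], [0.03, 0, 0, 1, 0], [0.03, 0, 0, 1, 0]]}' > m.json && python3 jog.py m.json 10
```

```text
clock: 21.88
tcp_pos: [0.436, 0.3107, 0.0573]
ee_rot: [[0.828, 0.561, -0.0], [0.561, -0.828, -0.0], [-0.0, 0.0, -1.0]]
force: [-0.0, -0.5, -1.2]
grip_width: 0.0423
grip_force: 10.0
clock: 22.25
tcp_pos: [0.4361, 0.3108, 0.0564]
ee_rot: [[0.828, 0.561, -0.0], [0.561, -0.828, -0.0], [-0.0, 0.0, -1.0]]
force: [0.7, -0.1, -0.7]
grip_width: 0.0418
grip_force: 10.0
```

```bash
echo '{"deltas":[[0.03, 0, 0, 0.7, 0], [0.03, 0, 0, 1, 0], [0.03, 0, 0, 1, 0]]}' > m.json && python3 jog.py m.json 10
```

```text
clock: 22.62
tcp_pos: [0.4364, 0.311, 0.0562]
ee_rot: [[0.828, 0.561, 0.001], [0.561, -0.828, 0.001], [0.001, -0.0, -1.0]]
force: [-1.8, -0.1, 4.7]
grip_width: 0.0419
grip_force: 10.0
```

Contact again, so I'll release and check.

```bash
echo '{"deltas":[[0.03, 0, 0, -0.4, 0], [0.044, 0, 0, -0.4, 0], [0.047, 0, 0, -0.4, 0], [0.058, 0, 0, -0.4, 0], [0.058, 0, 0, -0.4, 0], [0.058, 0, 0, -20, 0], [0.058, 0, 0, -60, 0], [0.058, 0, 0, -90, 0], [0.058, 0, 0, -90, 0]]}' > m.json && python3 jog.py m.json 10; python3 go.py .4202 -.255 .14 -45; python3 - <<'E'
from workcell import env; import cv2
t=env.camera("scene"); cv2.imwrite("pics/s4.png",cv2.resize(t[150:390,210:460],None,fx=2.4,fy=2.4,interpolation=cv2.INTER_CUBIC))
E
```

```text
clock: 23.75
tcp_pos: [0.4376, 0.3117, 0.1501]
ee_rot: [[0.828, 0.561, 0.006], [0.561, -0.828, 0.004], [0.008, 0.0, -1.0]]
force: [0.9, -1.0, 0.3]
grip_width: 0.0578
grip_force: 0.0
shift [-0.3326  0.4592  0.0078] turn -10.8 clock 23.75 tilt [ 0.0064  0.004  -1.    ] w 0.05783732034996392
```

View pics/s4.png

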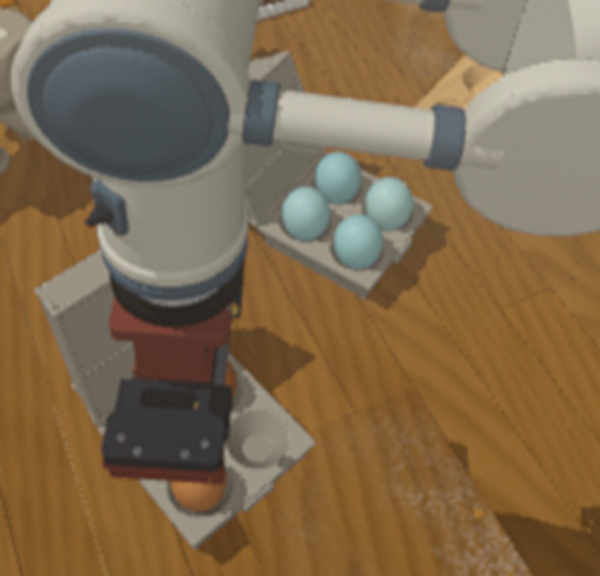

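All four duck eggs are upright near (345,205), and the hen egg is in its cup at (197,490). Next is the last hen egg.

Scaled: 0.4592 m is 459.2, 0.442 m is 442, -5 degrees is -1.

```bash
echo '{"deltas":[[0.065, -20, 28, 0, 0], [0.065, -50, 69, 0, -0.4], [0.065, -85, 117, 0, -1], [0.065, -120, 166, 0, -1.6], [0.065, -155, 214, 0, -2.16], [0.065, -190, 262, 0, -2.16], [0.065, -225, 311, 0, -2.16], [0.065, -260, 359, 0, -2.16], [0.065, -295, 407, 0, -2.16], [0.065, -320, 442, 0, -2.16], [0.065, -332.6, 459.2, 0, -2.16], [0.065, -332.6, 459.2, 0, -2.16]]}' > m.json && python3 jog.py m.json 10; echo '{"deltas":[[0.065, 0, 0, 0, 0], [0.065, 0, 0, 0, 0]]}' > m.json && python3 jog.py m.json; python3 go.py .4202 -.255 .0505 -45
```

```text
clock: 25.3
tcp_pos: [0.4182, -0.2562, 0.1443]
ee_rot: [[0.709, 0.705, -0.002], [0.705, -0.709, 0.002], [-0.0, -0.002, -1.0]]
force: [0.1, 0.6, -0.1]
grip_width: 0.0652
grip_force: 0.0
clock: 25.55
tcp_pos: [0.419, -0.2547, 0.1455]
ee_rot: [[0.706, 0.708, 0.0], [0.708, -0.706, 0.0], [0.0, -0.0, -1.0]]
force: [-0.1, -0.0, 0.2]
grip_width: 0.0647
grip_force: 0.0
shift [0.0006 0.0011 0.095 ] turn 0.1 clock 25.55 tilt [ 2.e-04  2.e-04 -1.e+00] w 0.06471887800660456
```

Scaled: 0.095 m is 95, 0.093 m is 93.

```bash
echo '{"deltas":[[0.065, 0.4, 0.6, 30, 0], [0.065, 0.4, 0.6, 60, 0], [0.065, 0.4, 0.6, 85, 0], [0.065, 0.4, 0.6, 93, 0], [0.065, 0.4, 0.6, 95, 0], [0.065, 0.4, 0.6, 95, 0]]}' > m.json && python3 jog.py m.json 10 && python3 go.py .4202 -.255 .0505 -45 && echo '{"deltas":[[0.03, 0, 0, 0, 0], [0.03, 0, 0, 0, 0], [0.03, 0, 0, 0, 0], [0.03, 0, 0, 0, 0], [0.03, 0, 0, -10, 0], [0.03, 0, 0, -20, 0], [0.03, 0, 0, -50, 0], [0.03, 0, 0, -100, 0], [0.03, 0, 0, -100, 0], [0.03, 0, 0, -100, 0]]}' > m.json && python3 jog.py m.json 10; python3 go.py .4252 .2536 .151 -55.8
```

```text
clock: 26.3
tcp_pos: [0.4199, -0.2563, 0.0516]
ee_rot: [[0.707, 0.707, 0.001], [0.707, -0.707, -0.001], [0.0, 0.002, -1.0]]
force: [0.2, -0.4, -0.5]
grip_width: 0.0656
grip_force: 0.0
shift [ 0.0011 -0.0007  0.0011] turn -0.0 clock 26.3 tilt [ 0.0015 -0.001  -1.    ] w 0.06555822069675299
clock: 27.55
tcp_pos: [0.4193, -0.2561, 0.1504]
ee_rot: [[0.708, 0.707, 0.0], [0.707, -0.708, -0.0], [0.0, 0.0, -1.0]]
force: [0.3, -0.3, -0.8]
grip_width: 0.042
grip_force: 10.0
shift [ 0.3643 -0.3565 -0.0007] turn 10.8 clock 27.55 tilt [ 2.e-04 -1.e-04 -1.e+00] w 0.04204616917308102
```

```bash
echo '{"deltas":[[0.03, 10, -10, 0, 0], [0.03, 30, -30, 0, 0.2], [0.03, 60, -59, 0, 0.4], [0.03, 95, -93, 0, 0.8], [0.03, 130, -127, 0, 1.2], [0.03, 170, -166, 0, 1.6], [0.03, 210, -205, 0, 2], [0.03, 250, -245, 0, 2.16], [0.03, 290, -284, 0, 2.16], [0.03, 330, -323, 0, 2.16], [0.03, 355, -347, 0, 2.16], [0.03, 364.3, -356.5, 0, 2.16]]}' > m.json && python3 jog.py m.json 10; echo '{"deltas":[[0.03, 0, 0, 0, 0], [0.03, 0, 0, 0, 0], [0.03, 0, 0, 0, 0]]}' > m.json && python3 jog.py m.json; python3 go.py .4252 .2536 .057 -55.8
```

```text
clock: 29.05
tcp_pos: [0.4237, 0.2553, 0.1489]
ee_rot: [[0.826, 0.564, -0.003], [0.564, -0.826, -0.001], [-0.003, -0.001, -1.0]]
force: [0.6, -1.3, -0.0]
grip_width: 0.0415
grip_force: 10.0
clock: 29.42
tcp_pos: [0.4255, 0.2525, 0.1505]
ee_rot: [[0.829, 0.56, 0.0], [0.56, -0.829, -0.0], [0.0, 0.0, -1.0]]
force: [0.5, 0.1, -1.5]
grip_width: 0.0423
grip_force: 10.0
shift [ 0.0004 -0.0011  0.0935] turn -0.1 clock 29.425 tilt [ 2.e-04 -1.e-04 -1.e+00] w 0.042294411456345674
```

```bash
echo '{"deltas":[[0.03, 0.3, -1, 30, 0], [0.03, 0.3, -1, 60, 0], [0.03, 0.3, -1, 80, 0], [0.03, 0.3, -1, 87, 0], [0.03, 0.3, -1, 89, 0], [0.03, 0.3, -1, 91, 0], [0.03, 0.3, -1, 92, 0], [0.03, 0.3, -1, 92, 0]]}' > m.json && python3 jog.py m.json 10; python3 go.py .4252 .2536 .057 -55.8; echo '{"deltas":[[0.03, 0, 0, 1, 0], [0.03, 0, 0, 1.7, 0], [0.03, 0, 0, 1.7, 0]]}' > m.json && python3 jog.py m.json 10
```

```text
clock: 30.42
tcp_pos: [0.4251, 0.2547, 0.0589]
ee_rot: [[0.828, 0.561, 0.001], [0.561, -0.828, 0.0], [0.001, 0.0, -1.0]]
force: [0.4, -0.2, -1.0]
grip_width: 0.0419
grip_force: 10.0
shift [-0.0006  0.0009  0.0019] turn -0.0 clock 30.425 tilt [ 6.e-04  3.e-04 -1.e+00] w 0.041910455012492444
clock: 30.8
tcp_pos: [0.425, 0.2546, 0.0569]
ee_rot: [[0.828, 0.561, 0.0], [0.561, -0.828, 0.0], [0.0, 0.0, -1.0]]
force: [-0.2, -0.8, 0.7]
grip_width: 0.042
grip_force: 10.0
```

Scaled: 0.001 m is 1, 0.0007 m is 0.7.

```bash
echo '{"deltas":[[0.03, -0.2, 0.4, 0.7, 0], [0.03, -0.2, 0.4, 1, 0], [0.03, -0.2, 0.4, 1, 0]]}' > m.json && python3 jog.py m.json 10
```

```text
clock: 31.18
tcp_pos: [0.4252, 0.2546, 0.0568]
ee_rot: [[0.827, 0.562, 0.001], [0.562, -0.827, 0.001], [0.001, -0.001, -1.0]]
force: [-1.8, 0.1, 5.2]
grip_width: 0.0416
grip_force: 10.0
```

Scaled: -0.16 m is -160, -0.11 m is -110.

```bash
echo '{"deltas":[[0.03, 0, 0, -0.4, 0], [0.044, 0, 0, -0.4, 0], [0.047, 0, 0, -0.4, 0], [0.058, 0, 0, -0.4, 0], [0.058, 0, 0, -0.4, 0], [0.058, 0, 0, -20, 0], [0.058, 0, 0, -60, 0], [0.058, 0, 0, -110, 0], [0.058, 0, 0, -160, 0], [0.03, 0, 0, -160, 0], [0.0, 0, 0, -160, 0]]}' > m.json && python3 jog.py m.json 10; python3 go.py .631 .244 .215 -100.8; python3 - <<'E'
from h import *
print(env.get_state()['joint_pos'], unproj([(225,112),(300,112),(325,108)],.07))
E
```

```text
clock: 32.55
tcp_pos: [0.425, 0.2541, 0.2161]
ee_rot: [[0.828, 0.561, 0.001], [0.561, -0.828, 0.0], [0.001, 0.0, -1.0]]
force: [-0.1, 0.0, -0.0]
grip_width: 0.0414
grip_force: 0.0
shift [0.1648 0.124  0.0012] turn 45.0 clock 32.55 tilt [ 6.e-04  3.e-04 -1.e+00] w 0.041389017373235845
[ 2.69385350e+01 -1.12621530e+01  8.96160134e+01  7.99185277e-04
  1.01609221e+02  8.27871250e+01] [[ 0.80190801  0.2406049   0.07      ]
 [ 0.80056825  0.04694381  0.07      ]
 [ 0.81062262 -0.01768533  0.07      ]]
```

Scaled: 0.1648 m is 164.8, 0.158 m is 158, 45 degrees is 9.

```bash
echo '{"deltas":[[0, 30, 22, 0, 1.6], [0, 65, 48, 0, 3.2], [0, 100, 75, 0, 5], [0, 135, 101, 0, 6.8], [0, 158, 119, 0, 8.4], [0, 164.8, 124, 0, 9], [0, 164.8, 124, 0, 9], [0, 164.8, 124, 0, 9], [0, 164.8, 124, 0, 9]]}' > m.json && python3 jog.py m.json 10; python3 go.py .631 .244 .120 -100.8; python3 - <<'E'
from workcell import env; import cv2
t=env.camera("scene"); cv2.imwrite("pics/s5.png",cv2.resize(t[130:390,160:460],None,fx=2.2,fy=2.2,interpolation=cv2.INTER_CUBIC))
E
```

```text
clock: 33.67
tcp_pos: [0.6304, 0.2442, 0.2158]
ee_rot: [[0.982, -0.187, -0.0], [-0.187, -0.982, 0.0], [-0.0, 0.0, -1.0]]
force: [-0.7, -0.5, 0.1]
grip_width: 0.0003
grip_force: 0.0
shift [0.0006 0.0001 0.0958] turn 0.0 clock 33.675 tilt [-2.e-04  0.e+00 -1.e+00] w 0.000322965886898303
```

View pics/s5.png

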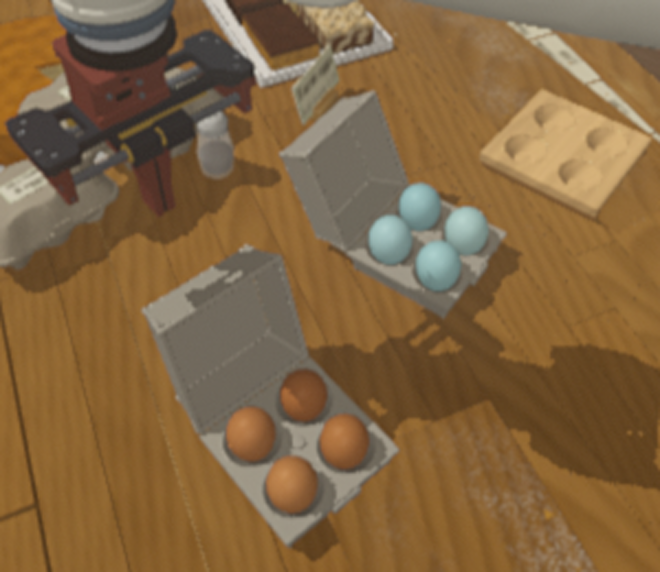

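All eight eggs stand upright in the right boxes and the fingers are behind the hen lid. I'll come down and push it over.

The manual's scale: shifts go in mm and turns go in units of 5 degrees. Converting my numbers, -0.16 m is -160, -0.145 m is -145.

```bash
echo '{"deltas":[[0, 0, 0, 40, 0], [0, 0, 0, 80, 0], [0, 0, 0, 96, 0], [0, -20, 0, 96, 0], [0, -45, 0, 96, 0], [0, -65, 0, 96, 0], [0, -85, 0, 96, 0], [0, -105, 0, 96, 0], [0, -125, 0, 96, 0], [0, -145, 0, 96, 0], [0, -160, 0, 96, 0], [0, -160, 0, 96, 0]]}' > m.json && python3 jog.py m.json 10; python3 - <<'E'
from h import *
s=env.get_state(); p=R(np.radians(10.79))@(s['tcp_pos'][:2]-[.4591,.2767]); print(p,s['tcp_pos'][2]-.025)
E
```

```text
clock: 35.22
tcp_pos: [0.4736, 0.2745, 0.1208]
ee_rot: [[0.982, -0.187, 0.002], [-0.187, -0.982, 0.001], [0.001, -0.001, -1.0]]
force: [0.6, 1.1, 0.1]
grip_width: 0.0008
grip_force: 0.0
[0.01462682 0.00059543] 0.09575482491482834
```

Now press down: move to box x −25 mm and bring the tip to 76 mm.

Scaled: -0.04 m is -40, -0.03 m is -30.

```bash
echo '{"deltas":[[0, -15, 0, 0, 0], [0, -30, 0, 4, 0], [0, -40, 0, 10, 0], [0, -40, 0, 15, 0], [0, -40, 0, 18, 0], [0, -40, 0, 20, 0], [0, -40, 0, 20, 0]]}' > m.json && python3 jog.py m.json 10;echo '{"deltas":[[0, 0, 0, 1, 0], [0, 0, 0, 2, 0], [0, 0, 0, 2, 0]]}' > m.json && python3 jog.py m.json 10
```

```text
clock: 36.1
tcp_pos: [0.4345, 0.2817, 0.1012]
ee_rot: [[0.982, -0.188, -0.0], [-0.188, -0.982, 0.0], [-0.001, -0.0, -1.0]]
force: [-5.4, -1.7, 9.2]
grip_width: 0.0005
grip_force: 4.3
clock: 36.48
tcp_pos: [0.4345, 0.2817, 0.101]
ee_rot: [[0.982, -0.188, 0.0], [-0.188, -0.982, 0.001], [0.0, -0.001, -1.0]]
force: [-8.8, -4.5, 16.8]
grip_width: 0.0004
grip_force: 8.4
```

The hen lid is shut, with the tip at 76 mm against a firm stop. Now the duck lid.

Scaled: -0.115 m is -115, -0.07 m is -70.

```bash
echo '{"deltas":[[0, 0, 0, -2, 0], [0, 0, 0, -20, 0], [0, 0, 0, -70, 0], [0, 0, 0, -115, 0], [0, 0, 0, -115, 0], [0, 0, 0, -115, 0]]}' > m.json && python3 jog.py m.json 10; python3 go.py .684 .0236 .215 -87.7
```

```text
clock: 37.22
tcp_pos: [0.4348, 0.2816, 0.2126]
ee_rot: [[0.982, -0.188, 0.0], [-0.188, -0.982, -0.0], [0.0, 0.0, -1.0]]
force: [-0.4, 0.3, -0.9]
grip_width: 0.0004
grip_force: 0.0
shift [ 0.2934  0.2064 -0.0024] turn -13.2 clock 37.225 tilt [ 0.e+00 -1.e-04 -1.e+00] w 0.0003766313483264584
```

Scaled: 0.2934 m is 293.4, 0.28 m is 280, -13.2 degrees is -2.64.

```bash
echo '{"deltas":[[0, 30, 21, -2, -0.4], [0, 70, 49, -2, -1], [0, 115, 81, -2, -1.6], [0, 160, 113, -2, -2.2], [0, 205, 144, -2, -2.6], [0, 250, 176, -2, -2.64], [0, 280, 197, -2, -2.64], [0, 293.4, 206.4, -2, -2.64], [0, 293.4, 206.4, -2, -2.64], [0, 293.4, 206.4, -2, -2.64]]}' > m.json && python3 jog.py m.json 10; python3 go.py .684 .0236 .120 -87.7; python3 - <<'E'
from workcell import env; import cv2
t=env.camera("scene"); cv2.imwrite("pics/s6.png",cv2.resize(t[130:390,160:460],None,fx=2.2,fy=2.2,interpolation=cv2.INTER_CUBIC))
E
```

```text
clock: 38.48
tcp_pos: [0.6832, 0.025, 0.2147]
ee_rot: [[0.999, 0.042, -0.001], [0.042, -0.999, 0.0], [-0.001, -0.001, -1.0]]
force: [0.7, 0.0, 0.5]
grip_width: 0.0004
grip_force: 0.0
shift [0.0008 0.0015 0.0947] turn 0.1 clock 38.475 tilt [-6.e-04  5.e-04 -1.e+00] w 0.00040777500440736323
```

View pics/s6.png

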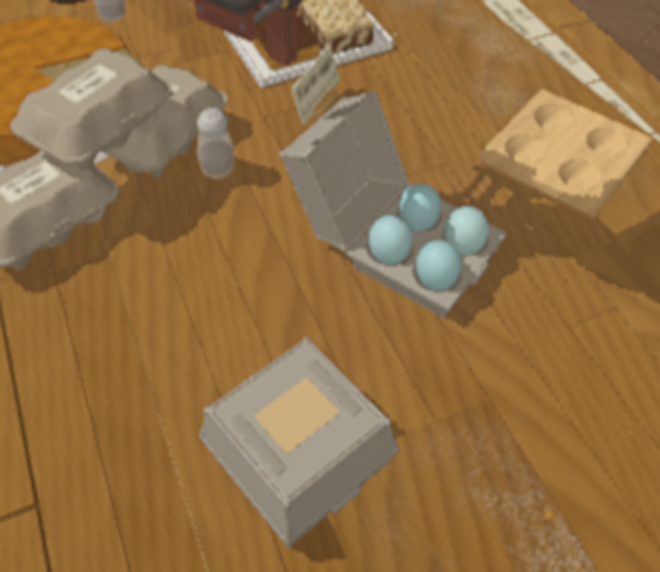

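The hen box is fully shut, and the shaker at (213,145) and card at (317,85) haven't moved. I'll push the duck lid the same way.

Scaled: -0.17 m is -170, -0.153 m is -153.

```bash
echo '{"deltas":[[0, 0, 1, 40, 0], [0, 0, 1, 80, 0], [0, 0, 1, 95, 0], [0, -20, 1, 95, 0], [0, -45, 1, 95, 0], [0, -68, 1, 95, 0], [0, -90, 1, 95, 0], [0, -112, 1, 95, 0], [0, -133, 1, 95, 0], [0, -153, 1, 95, 0], [0, -170, 1, 95, 0], [0, -170, 1, 95, 0]]}' > m.json && python3 jog.py m.json 10; python3 - <<'E'
from h import *
s=env.get_state(); p=R(np.radians(-2.27))@(s['tcp_pos'][:2]-[.499,.0163]); print(p,s['tcp_pos'][2]-.025)
E
```

```text
clock: 40.02
tcp_pos: [0.514, 0.0162, 0.1216]
ee_rot: [[0.999, 0.042, 0.003], [0.042, -0.999, -0.0], [0.003, 0.0, -1.0]]
force: [-0.0, 1.1, 0.9]
grip_width: 0.0007
grip_force: 0.0
[ 0.01501568 -0.00067215] 0.09657617967536669
```

```bash
echo '{"deltas":[[0, -15, 0, 0, 0], [0, -30, 0, 4, 0], [0, -40, 0, 10, 0], [0, -40, 0, 15, 0], [0, -40, 0, 18, 0], [0, -40, 0, 20, 0], [0, -40, 0, 20, 0]]}' > m.json && python3 jog.py m.json 10;echo '{"deltas":[[0, 0, 0, 1, 0], [0, 0, 0, 2, 0], [0, 0, 0, 2, 0]]}' > m.json && python3 jog.py m.json 10
```

```text
clock: 40.9
tcp_pos: [0.4745, 0.0141, 0.1012]
ee_rot: [[0.999, 0.041, 0.0], [0.041, -0.999, 0.0], [0.0, -0.0, -1.0]]
force: [-4.5, 0.8, 7.5]
grip_width: 0.0007
grip_force: 4.1
clock: 41.28
tcp_pos: [0.4745, 0.0142, 0.101]
ee_rot: [[0.999, 0.041, 0.001], [0.041, -0.999, -0.0], [0.001, 0.0, -1.0]]
force: [-9.9, 0.6, 17.7]
grip_width: 0.0009
grip_force: 8.5
```

```bash
echo '{"deltas":[[0, 0, 0, -2, 0], [0, 0, 0, -20, 0], [0, 0, 0, -70, 0], [0, 0, 0, -130, 0], [0, -20, 50, -150, 0], [0, -40, 100, -150, 0], [0, -40, 150, -150, 0], [0, -40, 200, -150, 0], [0, -40, 200, -150, 0], [0, -40, 200, -150, 0]]}' > m.json && python3 jog.py m.json 10; python3 - <<'E'
from workcell import env; import cv2
t=env.camera("scene"); cv2.imwrite("pics/s7.png",cv2.resize(t[130:390,160:460],None,fx=2.2,fy=2.2,interpolation=cv2.INTER_CUBIC))
E
```

```text
clock: 42.52
tcp_pos: [0.4425, -0.1871, 0.2482]
ee_rot: [[0.999, 0.041, 0.0], [0.041, -0.999, 0.0], [0.0, -0.0, -1.0]]
force: [-0.4, 0.5, 0.7]
grip_width: 0.0003
grip_force: 0.0
```

View pics/s7.png

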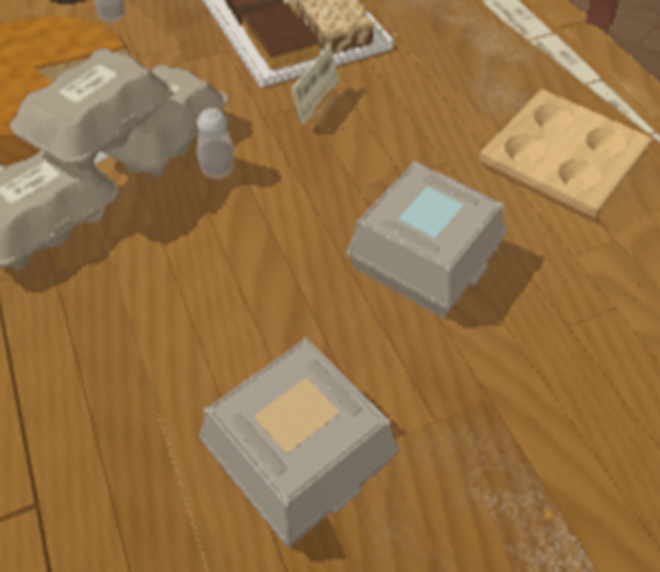

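Both boxes, at (430,235) and (298,440), are fully shut. The shaker and card are where they were, and the robot is clear.

```bash
python3 -c "
from workcell import env
print(env.finish_job())"
```

```text
the job is handed in; nothing more can be done
None
```

The job is handed in: all four eggs stand upright in the boxes of their own kind, both lids are fully shut, and the sugar shaker and price card were not moved (about 43 s of the 138 s used).

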